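Take the tall battery pack off its charger

ROBOT

A 7-joint arm with a two-finger parallel gripper is mounted at the origin on the work surface. World frame = base frame: x ahead of the robot, y to its left, z up, the work surface at z = 0. Lengths are in m, angles in rad, forces in N, time in s.
With the tool pointing down it reaches from about 0.4 to 0.85 m from the base axis. Payload 4.5 kg.
Tool frame: the origin (TCP) lies midway between the tips of the shut fingers; the grasp point (between the pads) lies 19 mm behind it; z points along the fingers, y is the direction in which the jaws open and shut (so a half turn about z gives the same grasp; the last joint's range is limited). The gripper opens to 88 mm and grips with 3 to 60 N. Pads are 18 mm wide; open, the fingers measure 123 mm over their backs; the gripper's body (75 mm by 187 mm) begins 45 mm behind the grasp point.
Start: joints at [-1.255, 0.689, -0.195, 1.565, 0.157, 0.902, -0.215], TCP at [0.174, 0.6, 0.239] pointing down, gripper open.
Joint ranges: [-3.01, 3.01], [-0.46, 2.08], [-1.47, 1.51], [0.13, 2.56], [-1, 4.14], [0.04, 2.09], [-2.66, 2.66]. Speed limits (rad/s): [2.57, 2.57, 3.14, 3.14, 3.14, 3.14, 3.14].

INTERFACE

Orientations are given as a unit quaternion [x, y, z, w].
In Python, from plant import r gives the robot as it stands. The module is installed in compiled form; this text tells all that it offers.
- The arm moves only by the shell command python3 -m jog 'ROWS' [FORCE]. ROWS is JSON, a list of rows, each an object with "translation": the shift along the tool's x, y, z in units of 40 mm (1.0 is 40 mm), a list of three; "twist": the turn about the tool's z in units of 6 degrees (1.0 is 6 degrees); "claw": the opening in per cent of the stroke, from 0 (shut) to 100 (fully open). A call has 1 to 20 rows; each row shifts and turns the commanded pose from where the row before left it, along the tool's axes as they then stand; what a row does not reach is not made up. A row lasts 1/12 s, in which the tool goes at most 41.7 mm and 7.16 degrees, less where a joint would pass 70% of its speed; a pose out of reach is approached as far as the arm can. A call is refused whole if a number of a shift passes 1 or a number of a turn 1, either way. A call with a gripper value outside its range is refused whole. The fingers move at their own pace and stop on an object; FORCE is the grip in N (left out, the last holds). Time passes only in rows, so rows that do not move let the fingers close. It gives the time, the measured TCP pose, the force and the opening at its end, in the units of the state.
- r.get_state(): the state, without advancing time (a new reading comes with each control period).
- r.snapshot(name): name is "side" or "top"; returns a dict with "img" (384x512x3 uint8, red, green, blue), "fx", "fy", "cx", "cy" (pixels), "dist_coeffs" ([k1, k2, p1, p2, k3] as OpenCV has them; the pictures are not rectified), "origin" and "rotation" of the camera in the world. Camera axes: x right, y up, looking along -z (the intrinsics and any distortion apply to the point x, -y, -z); pixel columns grow to the right and rows downward; lengths in m; the calibration is good to about 2 mm. A picture is of the moment at which its call begins. There is no depth.
- r.finish_job(): hands the job in, once; it reports no verdict.
Trained networks look in the newest picture that a camera, given by its name, has taken for a name from the list of things; names that differ only in an ending like _2 or _b are one class to them, and where a whole thing is asked for, a point or a joint stands for the part that bears it (a point fixed in the world has none). Each returns a list of dicts, best first, with "confidence" (0 to 1); they miss things now and then, are a little off and sometimes report something else, mostly with a low value. They report only what shows in the picture. A call takes as long as a camera call. They do not tell look-alikes from the thing itself.
- r.spot_in(label, camera): "rect" ([left, top, right, bottom] in pixels, round what is visible of it).
- r.spot_point(label, camera): "location" ([row, column] in pixels: a listed point, or the origin of a listed thing).
The state is a dict: "clock": time; "q": joint angles; "qd": joint speeds; "joint_torque": joint torques, N m; "tool_pos": TCP position; "eef_rot": TCP orientation; "contact_force": force on the tool from outside, world axes, zero at the start; "moment": the same for the moment, N m; "opening": opening from 0.0 (shut) to 1.0 (fully open).
Only numpy, scipy, OpenCV 4.12 (cv2) and the standard library are available. Lean on these libraries where they do the work, as an engineer would, in place of code of your own. Each camera call takes 0.05 s, during which the arm holds its last target. There are 200 camera calls.

TASK

Two cordless-tool battery packs are locked into their chargers on the garage bench. Press the tall pack straight down until the spring latch under it lets go and it pops up, then lift it out and stand it upright in the steel tray, setting it down rather than dropping it. Leave the low pack locked in its own charger.

Things in the scene. Friction and masses are not known exactly. Their poses are not given: they have to be found in the camera images.
- pack_tall: Tall black battery pack, 0.45 kg, locked upright in a charger. Origin: centre of its foot's underside, 30 mm above the bench when locked; z up. Foot 50 (x) by 60 (y) mm, 45 high; on it a case 64 by 92, 52 high; on top a grey grip rib 26 (x) by 64 (y), 30 high, flat top 127 mm above the origin: grip it across the 26 mm. Carry it with its foot over 140 mm high to clear the low pack.
- latch_tall (a joint): Hidden hooks under the tall pack, rad: 0 locked (it cannot be pulled out), over 0.2 clear; they stay open. Press down on the rib's top: spring 9 N at first, up to 14; hooks let go after about 6 mm, hard stop at 11 mm, so press 8 to 10. Let go, the pack rises to 16 mm above its locked height, loose; then lift straight up (20 mm more clears the charger).
- pack_low: Low pack, to be left alone: same foot and rib, but case 74 (y) mm long and 22 high, rib top 97 mm above its origin (centre of foot's underside, 30 mm above the bench). Each pack stands in a like fixed grey charger 110 (x) by 120 (y), 66 mm high, centred on it, with a 36 mm deep well, 1.5 mm play each side. Chargers and tray stand side by side in any order.
- tray: Open steel tray fixed to the bench, 200 (x) by 180 (y) mm outside, walls 4 mm thick and 25 mm high, floor 4 mm thick. Origin: centre of its underside, on the bench. A loose socket 24 mm wide and 28 high stands in its +x +y corner, about 75 and 65 mm from the middle; the rest is free.
Not all that is in view belongs to the job. What is shaped like the pack_tall but yellow is not meant.

How it is judged:
On the way:
1. the tall pack's hidden latch has been pressed open (value of joint latch_tall above 0.2 rad), for 0.1 s.
At the end, for the whole second after the job is handed in: The tall pack stands upright (within 0.15 rad) and at rest with its foot on the tray's floor (foot's underside within 10 mm of the tray's underside height, its centre within 75 mm in x and 65 mm in y of the tray's middle), and the low pack is still locked in place (moved less than 10 mm) (x of pack_tall in the frame of tray between -0.075 and 0.075 m and y of pack_tall in the frame of tray between -0.065 and 0.065 m and z of pack_tall in the frame of tray below 0.01 m and angle between pack_tall's own z axis and vertical below 0.15 rad and linear speed of pack_tall below 0.02 m/s and angular speed of pack_tall below 0.2 rad/s and distance of pack_low from where it was at the start of the episode below 0.01 m); the robot touches nothing.
It fails at once if the low pack is pressed down, released or moved by more than 10 mm (distance of pack_low from where it was at the start of the episode above 0.01 m).
It fails at once if the tall pack falls freely, faster than 0.65 m/s (a drop of over 20 mm) (linear speed of pack_tall above 0.65 m/s and contact force between the fingers and pack_tall below 0.05 N).
It also fails if it takes over 48 s, if anything falls off the work surface, if the arm or the gripper's body presses on something with over 40 N, if the wrist force passes 120 N, or if a joint passes its speed limit or range.

## Working session

There is one attempt and no reset: what is moved stays moved. The work goes in short steps, Python scripts to look and compute and a shell command to move; the robot and the scene stay as the last step left them, time stands still between calls to the robot, and variables do not carry over. Pictures are saved under pics/ and viewed, about 8 in all and at most 12, crops included, and the job is handed in when it is done.

```bash
mkdir -p pics
cat > h.py <<'E'
import numpy as np, cv2
from plant import r
def snap(n,f=None):
    s=r.snapshot(n)
    if f: cv2.imwrite('pics/'+f,cv2.cvtColor(s['img'],cv2.COLOR_RGB2BGR))
    return s
def ray(s,u,v):
    K=np.array([[s['fx'],0,s['cx']],[0,s['fy'],s['cy']],[0,0,1]])
    p=cv2.undistortPoints(np.array([[[u,v]]],float),K,np.array(s['dist_coeffs'],float))[0,0]
    return np.array(s['origin']),np.array(s['rotation'])@np.array([p[0],-p[1],-1])
def atz(s,u,v,z):
    o,d=ray(s,u,v); return o+d*(z-o[2])/d[2]
def proj(s,P):
    K=np.array([[s['fx'],0,s['cx']],[0,s['fy'],s['cy']],[0,0,1]])
    c=(np.array(P)-s['origin'])@np.array(s['rotation']); c=c*[1,-1,-1]
    return cv2.projectPoints(c.reshape(-1,1,3),np.zeros(3),np.zeros(3),K,np.array(s['dist_coeffs'],float))[0][:,0]
E
python3 - <<'E'
from h import *
st=r.get_state(); print(st['tool_pos'],st['eef_rot'],st['clock'])
for c in('top','side'):
    s=snap(c,c+'1.png'); print(c,np.round(s['origin'],3),np.round(s['rotation'],2).tolist(),s['fx'])
    for l in('pack_tall','pack_low','tray'):
        for d in r.spot_in(l,c)[:3]: print(l,'rect',np.round(d['rect']),round(d['confidence'],2))
        for d in r.spot_point(l,c)[:3]: print(l,'pt',np.round(d['location'],1),round(d['confidence'],2),np.round(atz(s,d['location'][1],d['location'][0],0 if l=='tray' else .03),3))
E
```

```text
[0.1736921  0.59973726 0.2379108 ] [ 1.40403614e-01  9.90093939e-01 -9.02057384e-04 -6.00488491e-05] 0.0
top [ 0.341 -0.002  0.759] [0.08, -0.06, -0.7, 0.71] 352.77718397172384
pack_tall rect [385. 118. 443. 164.] 0.86
pack_tall rect [404. 200. 451. 249.] 0.63
pack_tall rect [102. 127. 197. 223.] 0.58Traceback (most recent call last):
  File "<stdin>", line 7, in <module>
  File "h.py", line 12, in atz
    o,d=ray(s,u,v); return o+d*(z-o[2])/d[2]
        ~~~^^^^^^^
  File "h.py", line 10, in ray
    return np.array(s['origin']),np.array(s['rotation'])@np.array([p[0],-p[1],-1])
                                 ~~~~~~~~~~~~~~~~~~~~~~~^~~~~~~~~~~~~~~~~~~~~~~~~~
ValueError: matmul: Input operand 1 has a mismatch in its core dimension 0, with gufunc signature (n?,k),(k,m?)->(n?,m?) (size 3 is different from 4)
```

View pics/top1.png

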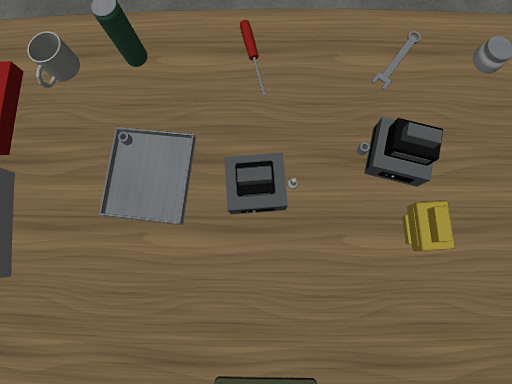

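The top view shows the tray at (148,176), the low pack in its charger at (255,180), the tall black pack in its charger at (413,142), and the yellow lookalike lying or standing at (432,226). The camera "rotation" is a quaternion, so I'll fix the helper.

```bash
sed -i "s/np.array(s\['rotation'\])/Rm(s)/; s/^def snap/from scipy.spatial.transform import Rotation as Ro\ndef Rm(s): return Ro.from_quat(s['rotation']).as_matrix()\ndef snap/" h.py
python3 - <<'E'
from h import *
for c in('top','side'):
    s=snap(c,c+'2.png'); print(c,np.round(s['origin'],3),np.round(Rm(s),2).tolist(),s['fx'])
    for l in('pack_tall','pack_low','tray'):
        for d in r.spot_in(l,c)[:3]: print(l,'rect',np.round(d['rect']),round(d['confidence'],2))
        for d in r.spot_point(l,c)[:3]: print(l,'pt',np.round(d['location'],1),round(d['confidence'],2),np.round(atz(s,d['location'][1],d['location'][0],0 if l=='tray' else .03),3))
    if c=='top': cv2.imwrite('pics/crop.png',cv2.cvtColor(cv2.resize(s['img'][100:260,350:470],None,fx=5,fy=5,interpolation=cv2.INTER_CUBIC)[:600],cv2.COLOR_RGB2BGR))
E
```

```text
top [ 0.341 -0.002  0.759] [[0.01, 0.98, -0.19], [-1.0, 0.0, -0.03], [-0.03, 0.19, 0.98]] 352.77718397172384
pack_tall rect [404. 199. 452. 251.] 0.97
pack_tall rect [385. 119. 442. 166.] 0.69
pack_tall pt [151.  399.5] 0.69 [ 0.568 -0.286  0.03 ]
pack_tall pt [229.8 414. ] 0.64 [ 0.398 -0.304  0.03 ]
pack_low rect [236. 163. 277. 195.] 0.61
pack_low pt [186.8 255.5] 0.9 [0.488 0.024 0.03 ]
tray rect [101. 124. 192. 222.] 0.55
tray pt [174.8 152.2] 0.91 [0.521 0.258 0.   ]
side [0.471 0.678 0.789] [[-1.0, 0.03, -0.01], [-0.03, -0.73, 0.69], [0.01, 0.69, 0.73]] 375.6152128808369
pack_tall rect [214.  97. 242. 134.] 0.71
pack_tall rect [261. 104. 293. 145.] 0.55
pack_tall rect [229. 178. 262. 208.] 0.52
pack_tall pt [134.  225.6] 0.95 [ 0.57  -0.305  0.03 ]
pack_tall pt [134.5 276.9] 0.62 [ 0.402 -0.31   0.03 ]
pack_low rect [228. 180. 261. 212.] 0.83
pack_low pt [211.3 245.3] 0.6 [0.493 0.026 0.03 ]
tray rect [179. 259. 280. 338.] 0.81
tray pt [302.3 229. ] 0.76 [0.522 0.275 0.   ]
```

View pics/side2.png

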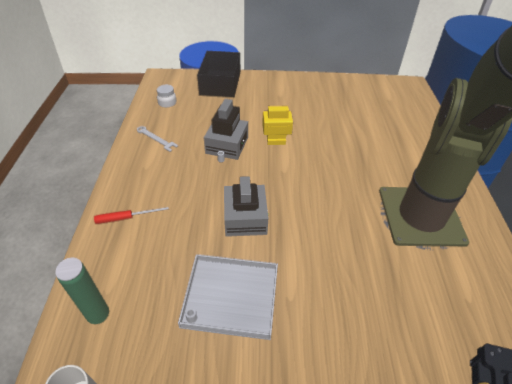

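View pics/crop.png

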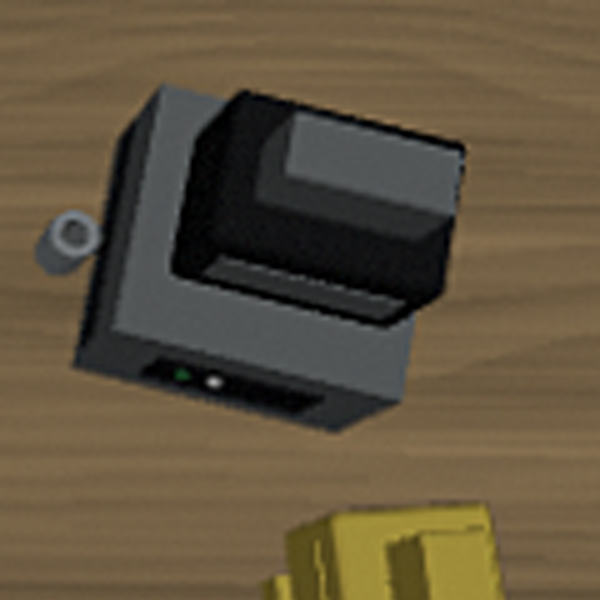

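Candidates, top view: the black pack at (413,142) in its charger, the yellow lookalike at (430,225) without a charger, and the low pack at (255,180). The crop confirms the black one: tall case, grey rib, grey charger, yaw about -13°. The side view agrees: black pack at (227,118), yellow at (278,122), low pack at (245,200), tray at (229,298). Next I'll fit poses from corners.

Run:
```python
from h import *
from scipy.optimize import least_squares
s=snap('top'); t=snap('side')
def W(p,P):
    c,n=np.cos(p[2]),np.sin(p[2]); P=np.array(P,float); return np.c_[p[0]+c*P[:,0]-n*P[:,1],p[1]+n*P[:,0]+c*P[:,1],P[:,2]]
def fit(s,P,uv,p0):
    f=least_squares(lambda p:(proj(s,W(p,P))-uv).ravel(),p0); print(np.round(f.x[:2],4),'yaw deg',np.round(np.degrees(f.x[2]),2),'max px',np.abs(f.fun).max().round(2)); return f.x
def box(hx,hy,z): return np.array([[hx,hy,z],[hx,-hy,z],[-hx,-hy,z],[-hx,hy,z]])
rib=np.array([[295,112],[465,150],[452,213],[288,178]])/5+[350,100]
ch=np.array([[163,85],[112,330],[405,403]])/5+[350,100]
R=box(.013,.032,.157); C=box(.055,.06,.066)[[0,3,2]]
print('rib');fit(s,R,rib-.4,[.57,-.3,-.2])
print('ch');fit(s,C,ch-.4,[.57,-.3,-.2])
print('both');a=fit(s,np.r_[R,C],np.r_[rib,ch]-.4,[.57,-.3,-.2])
print('tray');b=fit(s,box(.1,.09,.025),np.array([[118,128],[194,133],[182,223],[101,215]]),[.52,.26,0])
fit(t,box(.1,.09,.025),np.array([[180,328],[195,256],[278,263],[272,339]])[[0,1,2,3]],[.52,.27,0])
def draw(im,s,p,P,k,o,col):
    q=((proj(s,W(p,P))-o)*k).astype(int); cv2.polylines(im,[q.reshape(-1,1,2)],True,col,1)
im1=cv2.resize(s['img'],None,fx=1,fy=1)
k=4;o=np.array([195,85]);A=cv2.resize(t['img'][85:170,195:300],None,fx=k,fy=k)
B=cv2.resize(t['img'][245:345,170:290],None,fx=3,fy=3)
T=cv2.resize(s['img'][100:235,80:210],None,fx=3,fy=3)
for P in(R,box(.055,.06,.066),box(.032,.046,.127)): draw(A,t,a,P,k,o,(255,0,0))
draw(B,t,b,box(.1,.09,.025),3,np.array([170,245]),(255,0,0))
draw(T,s,b,box(.1,.09,.025),3,np.array([80,100]),(255,0,0))
out=np.zeros((600,800,3),np.uint8)
out[:300,:360]=B[:300]; out[:340,370:790]=A
out[300:600,:390][:300]=cv2.resize(T,(390,300)) 
cv2.imwrite('pics/ov.png',out[:,:,::-1])
st=r.get_state();E=Ro.from_quat(st['eef_rot']).as_matrix();print(np.round(E,3),st['clock'],st['opening'])
np.save('p.npy',[a,b])
```

```text
rib
[ 0.564  -0.2852] yaw deg -12.46 max px 1.07
ch
[ 0.5636 -0.2854] yaw deg -14.22 max px 0.46
both
[ 0.564  -0.2852] yaw deg -13.75 max px 0.9
tray
[0.5178 0.2581] yaw deg -5.03 max px 1.21
[0.5162 0.2684] yaw deg -4.27 max px 1.57
[[-0.961  0.278  0.   ]
 [ 0.278  0.961  0.   ]
 [-0.     0.    -1.   ]] 0.95 0.9980632175245585
```

View pics/ov.png

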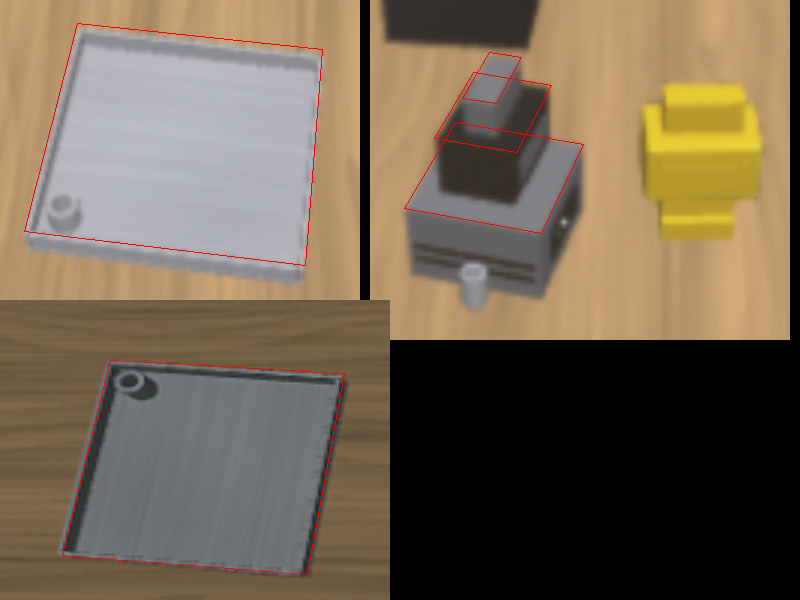

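Top-view overlays fit: pack at (0.564,-0.285) with yaw -13.8°, tray at (0.518,0.258) with yaw -5°. The side-view overlay of the pack agrees. The tool's y axis is now radial, so I'll swing around the base on an arc with the fingers shut.

```bash
python3 -m jog '[{"translation":[-0.98,-0.03,0],"twist":0.6,"claw":0},{"translation":[-0.98,-0.03,0],"twist":0.6,"claw":0},{"translation":[-0.98,-0.03,0],"twist":0.6,"claw":0},{"translation":[-0.98,-0.03,0],"twist":0.6,"claw":0},{"translation":[-0.98,-0.03,0],"twist":0.6,"claw":0},{"translation":[-0.98,-0.03,0],"twist":0.6,"claw":0},{"translation":[-0.98,-0.03,0],"twist":0.6,"claw":0},{"translation":[-0.98,-0.03,0],"twist":0.6,"claw":0},{"translation":[-0.98,-0.03,0],"twist":0.6,"claw":0},{"translation":[-0.98,-0.03,0],"twist":0.6,"claw":0},{"translation":[-0.98,-0.03,0],"twist":0.6,"claw":0},{"translation":[-0.98,-0.03,0],"twist":0.6,"claw":0},{"translation":[-0.98,-0.03,0],"twist":0.6,"claw":0},{"translation":[-0.98,-0.03,0],"twist":0.6,"claw":0}]'
python3 -m jog '[{"translation":[-0.98,-0.03,0],"twist":0.6,"claw":0},{"translation":[-0.98,-0.03,0],"twist":0.6,"claw":0},{"translation":[-0.98,-0.03,0],"twist":0.6,"claw":0},{"translation":[-0.98,-0.03,0],"twist":0.6,"claw":0},{"translation":[-0.98,-0.03,0],"twist":0.6,"claw":0},{"translation":[-0.98,-0.03,0],"twist":0.6,"claw":0},{"translation":[-0.98,-0.03,0],"twist":0.6,"claw":0},{"translation":[-0.98,-0.03,0],"twist":0.6,"claw":0},{"translation":[-0.98,-0.03,0],"twist":0.6,"claw":0},{"translation":[-0.98,-0.03,0],"twist":0.6,"claw":0},{"translation":[-0.98,-0.03,0],"twist":0.6,"claw":0},{"translation":[-0.98,-0.03,0],"twist":0.6,"claw":0},{"translation":[0,0,0],"twist":-1,"claw":0},{"translation":[0,0,0],"twist":-1,"claw":0},{"translation":[0,0,0],"twist":0,"claw":0},{"translation":[0,0,0],"twist":0,"claw":0}]'
cat >> h.py <<'E'
def togo(x,y,z,yaw):
    st=r.get_state();E=Ro.from_quat(st['eef_rot']).as_matrix()
    a=np.degrees(np.arctan2(E[1,1],E[0,1])); d=(yaw-a+90)%180-90
    print('t',st['clock'],'tcp',np.round(st['tool_pos'],4),'yaw',a.round(2),'F',np.round(st['contact_force'],1),'op',round(st['opening'],3))
    print('shift units',np.round(E.T@(np.array([x,y,z])-st['tool_pos'])/.04,3),'twist',np.round(-d/6,2))
E
python3 -c "
from h import *
togo(.564,-.285,.2,-13.75)"
```

```text
clock: 2.12
tool_pos: [0.5744, 0.248, 0.2388]
eef_rot: [0.55, 0.835, 0.0, 0.0]
contact_force: [0.4, 0.7, 0.2]
opening: 0.005
clock: 3.45
tool_pos: [0.5886, -0.2095, 0.2387]
eef_rot: [0.754, 0.657, 0.0, -0.0]
contact_force: [0.5, -0.2, -0.3]
opening: 0.005
t 3.45 tcp [ 0.5886 -0.2095  0.2387] yaw -7.88 F [ 0.5 -0.2 -0.3] op 0.005
shift units [-1.955 -0.35   0.966] twist 0.98
```

```bash
python3 -m jog '[{"translation":[-0.98,-0.17,0],"twist":0,"claw":0},{"translation":[-0.98,-0.18,0],"twist":0,"claw":0},{"translation":[0,0,0.8],"twist":0.98,"claw":0},{"translation":[0,0,0.6],"twist":0,"claw":0},{"translation":[0,0,0],"twist":0,"claw":0},{"translation":[0,0,0],"twist":0,"claw":0}]'
python3 - <<'E'
from h import *
togo(.564,-.285,.157,-13.75)
s=snap('top');t=snap('side')
A=cv2.resize(s['img'][90:240,350:480],None,fx=4,fy=4)[:600,:390]
B=cv2.resize(t['img'][40:165,190:290],None,fx=4,fy=4)
o=np.zeros((600,800,3),np.uint8);o[:,:390]=A[:600];o[:500,400:]=B;cv2.imwrite('pics/c3.png',o[:,:,::-1])
E
```

```text
clock: 3.95
tool_pos: [0.5639, -0.2841, 0.1819]
eef_rot: [0.786, 0.618, -0.0, -0.001]
contact_force: [0.8, -0.5, -0.5]
opening: 0.003
t 3.95 tcp [ 0.5639 -0.2841  0.1819] yaw -13.6 F [ 0.8 -0.5 -0.5] op 0.003
shift units [-0.021  0.01   0.621] twist 0.03
```

View pics/c3.png

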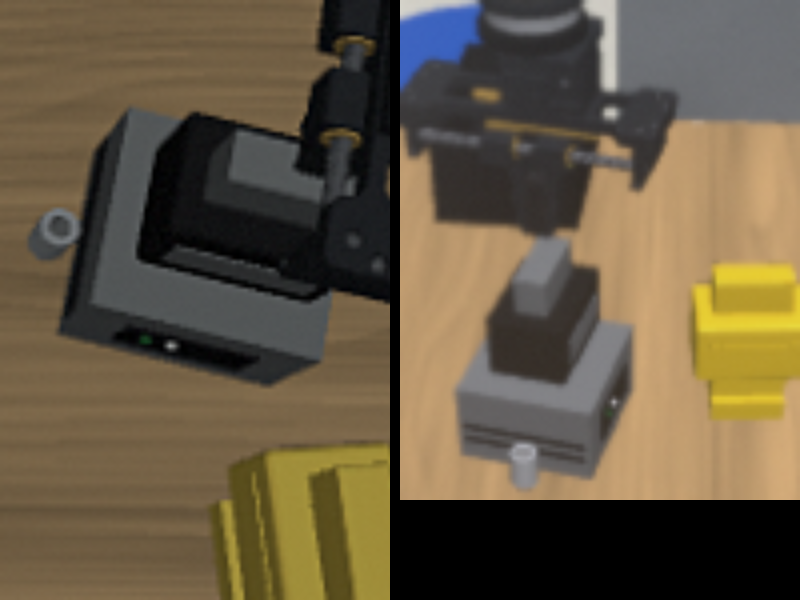

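The shut fingers sit right above the rib in both views (side crop around (540,235)). I'll press in stages and watch the force.

```bash
python3 -m jog '[{"translation":[0,0,0.5],"twist":0,"claw":0},{"translation":[0,0,0.15],"twist":0,"claw":0},{"translation":[0,0,0],"twist":0,"claw":0},{"translation":[0,0,0],"twist":0,"claw":0}]'
python3 -m jog '[{"translation":[0,0,0.06],"twist":0,"claw":0},{"translation":[0,0,0.06],"twist":0,"claw":0},{"translation":[0,0,0],"twist":0,"claw":0},{"translation":[0,0,0],"twist":0,"claw":0}]'
```

```text
clock: 4.38
tool_pos: [0.5651, -0.2856, 0.1583]
eef_rot: [0.786, 0.618, 0.001, 0.001]
contact_force: [-0.9, -0.9, -0.1]
opening: 0.001
clock: 4.72
tool_pos: [0.5653, -0.2859, 0.1543]
eef_rot: [0.786, 0.618, 0.001, 0.001]
contact_force: [-1.1, 1.0, 8.6]
opening: 0.005
```

```bash
python3 -m jog '[{"translation":[0,0,0.08],"twist":0,"claw":0},{"translation":[0,0,0.06],"twist":0,"claw":0},{"translation":[0,0,0],"twist":0,"claw":0},{"translation":[0,0,0],"twist":0,"claw":0}]'
```

```text
clock: 5.05
tool_pos: [0.5654, -0.2859, 0.149]
eef_rot: [0.786, 0.618, 0.001, 0.002]
contact_force: [-1.7, 1.5, 10.8]
opening: 0.001
```

```bash
python3 -m jog '[{"translation":[0,0,0.05],"twist":0,"claw":0},{"translation":[0,0,0],"twist":0,"claw":0},{"translation":[0,0,0],"twist":0,"claw":0}]'; python3 -m jog '[{"translation":[0,0,0.03],"twist":0,"claw":0},{"translation":[0,0,0],"twist":0,"claw":0},{"translation":[0,0,0],"twist":0,"claw":0}]'
```

```text
clock: 5.3
tool_pos: [0.5656, -0.2858, 0.1486]
eef_rot: [0.786, 0.618, 0.001, 0.002]
contact_force: [-3.9, 3.2, 20.1]
opening: 0.006
clock: 5.55
tool_pos: [0.5656, -0.2858, 0.1485]
eef_rot: [0.786, 0.618, 0.002, 0.002]
contact_force: [-5.9, 4.6, 28.0]
opening: 0.005
```

The hard stop is at z≈0.1485, so the full stroke is done. Now I'll back off smoothly and open.

```bash
python3 -m jog '[{"translation":[0,0,-0.2],"twist":0,"claw":0},{"translation":[0,0,-0.2],"twist":0,"claw":0},{"translation":[0,0,-0.2],"twist":0,"claw":0},{"translation":[0,0,-0.2],"twist":0,"claw":0},{"translation":[0,0,-0.6],"twist":0,"claw":0},{"translation":[0,0,-0.6],"twist":0,"claw":100},{"translation":[0,0,0],"twist":0,"claw":100},{"translation":[0,0,0],"twist":0,"claw":100},{"translation":[0,0,0],"twist":0,"claw":100},{"translation":[0,0,0],"twist":0,"claw":100},{"translation":[0,0,0],"twist":0,"claw":100}]'
python3 - <<'E'
from h import *
togo(.564,-.285,.147,-13.75)
s=snap('top');t=snap('side')
A=cv2.resize(s['img'][90:240,350:480],None,fx=4,fy=4)[:600,:390]
B=cv2.resize(t['img'][40:165,190:290],None,fx=4,fy=4)
# rib top outline locked (red) and popped +16 (green)
for h,c in((.157,(255,0,0)),(.173,(0,255,0))):
    a=np.radians(-13.75);P=np.array([[.013,.032],[.013,-.032],[-.013,-.032],[-.013,.032]])@np.array([[np.cos(a),np.sin(a)],[-np.sin(a),np.cos(a)]])+[.564,-.285]
    P=np.c_[P,np.full(4,h)]
    cv2.polylines(A if False else B,[((proj(t,P)-[190,40]+.5)*4).astype(int).reshape(-1,1,2)],True,c,1)
    A=np.ascontiguousarray(A);cv2.polylines(A,[((proj(s,P)-[350,90]+.5)*4).astype(int).reshape(-1,1,2)],True,c,1)
o=np.zeros((600,800,3),np.uint8);o[:,:390]=A[:600];o[:500,400:]=B;cv2.imwrite('pics/c4.png',o[:,:,::-1])
E
```

```text
clock: 6.47
tool_pos: [0.5633, -0.2852, 0.2218]
eef_rot: [0.786, 0.618, -0.001, -0.001]
contact_force: [0.3, 0.2, -0.2]
opening: 0.433
t 6.4667 tcp [ 0.5633 -0.2852  0.2218] yaw -13.62 F [ 0.3  0.2 -0.2] op 0.433
shift units [0.009 0.021 1.871] twist 0.02
```

View pics/c4.png

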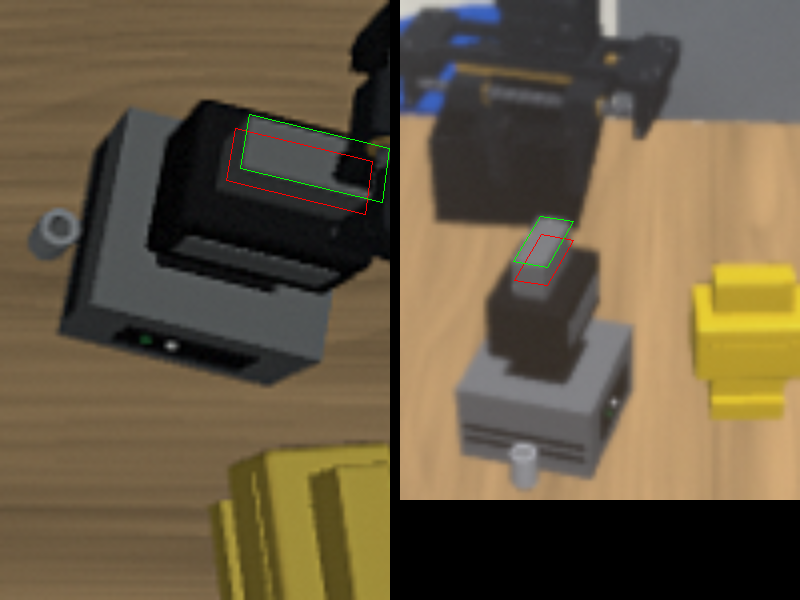

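The pack has popped up: the rib matches the green outline (+16 mm) in both views, and the foot shows. Next I'll grasp it.

```bash
python3 -m jog '[{"translation":[0,0.02,0],"twist":0,"claw":80},{"translation":[0,0,0],"twist":0,"claw":80},{"translation":[0,0,0],"twist":0,"claw":80},{"translation":[0,0,0],"twist":0,"claw":80},{"translation":[0,0,0.5],"twist":0,"claw":80},{"translation":[0,0,0.5],"twist":0,"claw":80},{"translation":[0,0,0.5],"twist":0,"claw":80},{"translation":[0,0,0.3],"twist":0,"claw":80},{"translation":[0,0,0],"twist":0,"claw":80},{"translation":[0,0,0],"twist":0,"claw":80}]' 40
python3 -m jog '[{"translation":[0,0,0],"twist":0,"claw":0},{"translation":[0,0,0],"twist":0,"claw":0},{"translation":[0,0,0],"twist":0,"claw":0},{"translation":[0,0,0],"twist":0,"claw":0},{"translation":[0,0,0],"twist":0,"claw":0},{"translation":[0,0,0],"twist":0,"claw":0},{"translation":[0,0,0],"twist":0,"claw":0},{"translation":[0,0,0],"twist":0,"claw":0},{"translation":[0,0,0],"twist":0,"claw":0},{"translation":[0,0,0],"twist":0,"claw":0}]' 40
```

```text
clock: 7.4
tool_pos: [0.5647, -0.2858, 0.1509]
eef_rot: [0.786, 0.618, -0.0, -0.0]
contact_force: [-0.3, -0.3, 0.8]
opening: 0.796
clock: 8.23
tool_pos: [0.565, -0.2859, 0.1512]
eef_rot: [0.786, 0.618, 0.0, 0.0]
contact_force: [0.7, -0.3, 1.0]
opening: 0.29
```

```bash
python3 -m jog '[{"translation":[0,0,-0.1],"twist":0,"claw":0},{"translation":[0,0,-0.2],"twist":0,"claw":0},{"translation":[0,0,-0.3],"twist":0,"claw":0},{"translation":[0,0,-0.3],"twist":0,"claw":0},{"translation":[0,0,-0.4],"twist":0,"claw":0},{"translation":[0,0,-0.4],"twist":0,"claw":0},{"translation":[0,0,-0.4],"twist":0,"claw":0},{"translation":[0,0,-0.4],"twist":0,"claw":0},{"translation":[0,0,-0.3],"twist":0,"claw":0},{"translation":[0,0,-0.2],"twist":0,"claw":0},{"translation":[0,0,-0.1],"twist":0,"claw":0},{"translation":[0,0,0],"twist":0,"claw":0},{"translation":[0,0,0],"twist":0,"claw":0}]'
python3 - <<'E'
from h import *
togo(.51,.25,.30,-5)
t=snap('side','s5.png')
E
```

```text
clock: 9.32
tool_pos: [0.5643, -0.2856, 0.2747]
eef_rot: [0.786, 0.618, -0.0, -0.001]
contact_force: [-0.4, 0.7, -4.7]
opening: 0.291
t 9.3167 tcp [ 0.5643 -0.2856  0.2747] yaw -13.63 F [-0.4  0.7 -4.7] op 0.291
shift units [12.694 -4.474 -0.624] twist -1.44
```

View pics/s5.png

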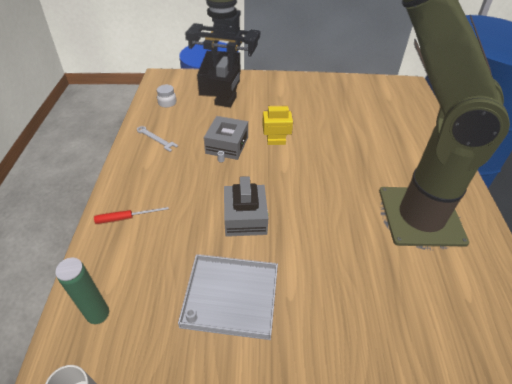

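The pack is held clear at (222,78) and its charger is empty at (228,137). The low pack is still in place. Next I'll carry the pack to the tray, about 12.7 and -4.47 units.

```bash
python3 -m jog '[{"translation":[0.25,-0.09,0],"twist":0,"claw":0},{"translation":[0.45,-0.16,0],"twist":0,"claw":0},{"translation":[0.6,-0.21,0],"twist":0,"claw":0},{"translation":[0.75,-0.26,0],"twist":0,"claw":0},{"translation":[0.75,-0.26,0],"twist":0,"claw":0},{"translation":[0.75,-0.26,0],"twist":0,"claw":0},{"translation":[0.75,-0.26,0],"twist":0,"claw":0},{"translation":[0.75,-0.26,0],"twist":0,"claw":0},{"translation":[0.75,-0.26,0],"twist":0,"claw":0},{"translation":[0.75,-0.26,0],"twist":0,"claw":0},{"translation":[0.75,-0.26,0],"twist":0,"claw":0},{"translation":[0.75,-0.26,0],"twist":0,"claw":0},{"translation":[0.75,-0.26,0],"twist":0,"claw":0},{"translation":[0.75,-0.26,0],"twist":0,"claw":0},{"translation":[0.75,-0.26,0],"twist":0,"claw":0},{"translation":[0.75,-0.26,0],"twist":0,"claw":0},{"translation":[0.7,-0.25,0],"twist":0,"claw":0},{"translation":[0.6,-0.21,0],"twist":0,"claw":0},{"translation":[0.4,-0.14,0],"twist":0,"claw":0},{"translation":[0.2,-0.07,0],"twist":0,"claw":0}]'
python3 -m jog '[{"translation":[0,0,0],"twist":-0.5,"claw":0},{"translation":[0,0,0],"twist":-0.5,"claw":0},{"translation":[0,0,0],"twist":-0.44,"claw":0},{"translation":[0,0,0],"twist":0,"claw":0},{"translation":[0,0,0],"twist":0,"claw":0}]'
python3 -c "
from h import *
togo(.51,.25,.109,-5)"
```

```text
clock: 11.03
tool_pos: [0.5093, 0.2645, 0.2744]
eef_rot: [0.784, 0.62, -0.0, -0.001]
contact_force: [-0.8, 1.3, -5.4]
opening: 0.29
clock: 11.45
tool_pos: [0.5112, 0.2593, 0.2749]
eef_rot: [0.738, 0.675, -0.001, -0.0]
contact_force: [0.9, -0.9, -4.5]
opening: 0.294
t 11.45 tcp [0.5112 0.2593 0.2749] yaw -5.11 F [ 0.9 -0.9 -4.5] op 0.294
shift units [-0.231 -0.006  4.147] twist -0.02
```

```bash
python3 -m jog '[{"translation":[-0.2,0,0],"twist":0,"claw":0},{"translation":[0,0,0.2],"twist":0,"claw":0},{"translation":[0,0,0.4],"twist":0,"claw":0},{"translation":[0,0,0.5],"twist":0,"claw":0},{"translation":[0,0,0.5],"twist":0,"claw":0},{"translation":[0,0,0.5],"twist":0,"claw":0},{"translation":[0,0,0.5],"twist":0,"claw":0},{"translation":[0,0,0.4],"twist":0,"claw":0},{"translation":[0,0,0.4],"twist":0,"claw":0},{"translation":[0,0,0.3],"twist":0,"claw":0},{"translation":[0,0,0.2],"twist":0,"claw":0},{"translation":[0,0,0],"twist":0,"claw":0},{"translation":[0,0,0],"twist":0,"claw":0}]'
python3 - <<'E'
from h import *
togo(.51,.25,.109,-5)
s=snap('top');t=snap('side')
A=cv2.resize(s['img'][100:240,80:220],None,fx=2.8,fy=2.8); B=cv2.resize(t['img'][150:350,150:310],None,fx=2.5,fy=2.5)
o=np.zeros((500,800,3),np.uint8);o[:A.shape[0],:A.shape[1]]=A;o[:500,400:]=B;cv2.imwrite('pics/c6.png',o[:,:,::-1])
E
```

```text
clock: 12.53
tool_pos: [0.5108, 0.2518, 0.1189]
eef_rot: [0.737, 0.675, -0.0, 0.0]
contact_force: [0.9, -0.6, -4.4]
opening: 0.289
t 12.5333 tcp [0.5108 0.2518 0.1189] yaw -5.02 F [ 0.9 -0.6 -4.4] op 0.289
shift units [-0.047 -0.016  0.248] twist -0.0
```

View pics/c6.png

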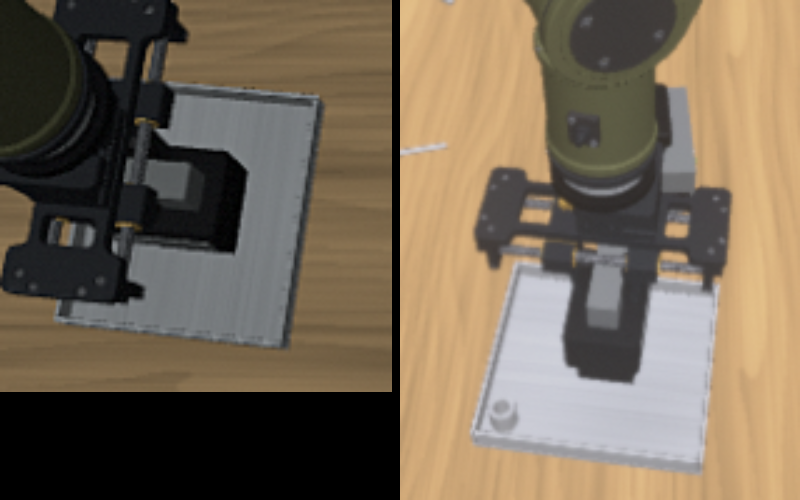

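The pack is over the middle of the tray, clear of the walls and of the socket at (500,412). I'll lower it slowly to contact.

```bash
python3 -m jog '[{"translation":[0,0,0.06],"twist":0,"claw":0},{"translation":[0,0,0.06],"twist":0,"claw":0},{"translation":[0,0,0.06],"twist":0,"claw":0},{"translation":[0,0,0],"twist":0,"claw":0},{"translation":[0,0,0],"twist":0,"claw":0}]'
python3 -m jog '[{"translation":[0,0,0.04],"twist":0,"claw":0},{"translation":[0,0,0],"twist":0,"claw":0},{"translation":[0,0,0],"twist":0,"claw":0}]'
python3 -m jog '[{"translation":[0,0,0.04],"twist":0,"claw":0},{"translation":[0,0,0],"twist":0,"claw":0},{"translation":[0,0,0],"twist":0,"claw":0}]'
```

```text
clock: 13.05
tool_pos: [0.5107, 0.2521, 0.1118]
eef_rot: [0.737, 0.676, -0.0, -0.0]
contact_force: [0.3, -1.1, -4.8]
opening: 0.29
clock: 13.3
tool_pos: [0.5107, 0.2521, 0.1103]
eef_rot: [0.737, 0.676, -0.0, -0.0]
contact_force: [0.5, 0.2, -4.4]
opening: 0.291
clock: 13.55
tool_pos: [0.5111, 0.2522, 0.1092]
eef_rot: [0.737, 0.676, 0.0, 0.0]
contact_force: [-0.3, -0.6, 2.1]
opening: 0.294
```

Contact: the force went from -4.4 to +2.1 N. I'll release, back off and check.

```bash
python3 -m jog '[{"translation":[0,0,0],"twist":0,"claw":40},{"translation":[0,0,0],"twist":0,"claw":60},{"translation":[0,0,0],"twist":0,"claw":80},{"translation":[0,0,0],"twist":0,"claw":80},{"translation":[0,0,0],"twist":0,"claw":80},{"translation":[0,0,0],"twist":0,"claw":80}]'
python3 -m jog '[{"translation":[0,0,-0.2],"twist":0,"claw":80},{"translation":[0,0,-0.4],"twist":0,"claw":80},{"translation":[0,0,-0.6],"twist":0,"claw":80},{"translation":[0,0,-0.8],"twist":0,"claw":80},{"translation":[0,0,-0.8],"twist":0,"claw":80},{"translation":[0,0,-0.8],"twist":0,"claw":80},{"translation":[0,0,-0.4],"twist":0,"claw":80},{"translation":[0,0,0],"twist":0,"claw":80},{"translation":[0,0,0],"twist":0,"claw":80}]'
python3 - <<'E'
from h import *
togo(.51,.25,.25,-5)
s=snap('top');t=snap('side')
for c,q in(('top',s),('side',t)):
  for l in('pack_tall','pack_low'):
    for d in r.spot_point(l,c)[:3]: print(c,l,round(d['confidence'],2),np.round(atz(q,d['location'][1],d['location'][0],.03 if l=='pack_low' else .004),3))
A=cv2.resize(s['img'][100:240,80:300],None,fx=1.8,fy=1.8); B=cv2.resize(t['img'][150:350,150:310],None,fx=2.5,fy=2.5)
o=np.zeros((500,800,3),np.uint8);o[:A.shape[0],:A.shape[1]]=A;o[:500,400:]=B;cv2.imwrite('pics/c7.png',o[:,:,::-1])
E
```

```text
clock: 14.05
tool_pos: [0.5108, 0.2522, 0.1087]
eef_rot: [0.737, 0.676, 0.0, 0.0]
contact_force: [0.2, 0.7, -0.4]
opening: 0.723
clock: 14.8
tool_pos: [0.5111, 0.2523, 0.2699]
eef_rot: [0.737, 0.676, 0.001, 0.0]
contact_force: [-0.4, 0.1, 0.1]
opening: 0.798
t 14.8 tcp [0.5111 0.2523 0.2699] yaw -4.98 F [-0.4  0.1  0.1] op 0.798
shift units [-0.06  -0.022  0.498] twist 0.0
top pack_tall 0.9 [0.513 0.252 0.004]
top pack_tall 0.56 [ 0.403 -0.324  0.004]
top pack_low 0.74 [0.495 0.027 0.03 ]
side pack_tall 0.66 [ 0.407 -0.323  0.004]
side pack_low 0.59 [0.498 0.039 0.03 ]
```

View pics/c7.png

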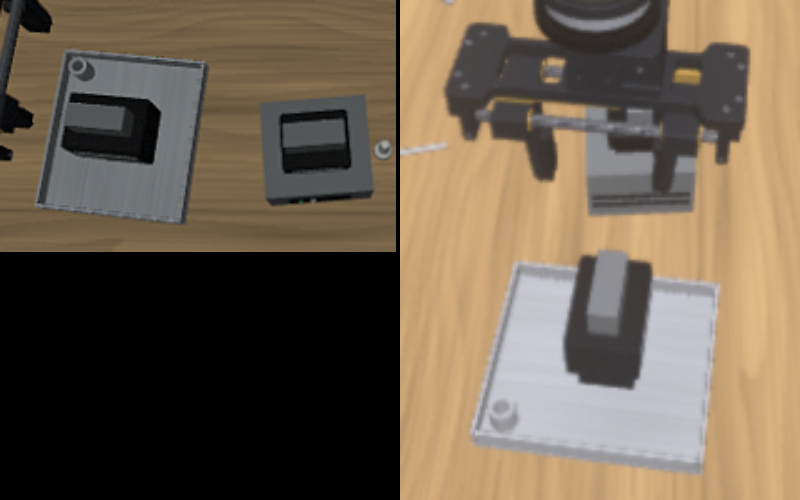

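The pack stands upright in the tray, with the gripper clear and the low pack still locked. I'll hand it in.

```bash
python3 -c "
from plant import r
print(r.finish_job())"
```

```text
the job is handed in; nothing more can be done
None
```

The tall pack is out of its charger and standing upright in the steel tray. I handed the job in at about 15 s. It reports no verdict.

- **Latch:** I pressed down on the rib with shut fingers to the hard stop. The force rose to 28 N there, a little deeper than the suggested 8 to 10 mm. The pack then rose about 16 mm in both camera views.
- **Placing:** I lifted it with a 40 N grip, its foot about 170 mm up. I lowered it until the wrist force changed from -4.4 to +2.1 N, then released it and backed off.
- **Last checks:** The top camera puts the pack at (0.513, 0.252), about 8 mm from the tray's middle at (0.518, 0.258). The wrist force was near zero.
- **Low pack:** It looked seated and unmoved in the pictures.
- **Disagreements:**
  - In the last side picture the network reported only the yellow lookalike as the tall pack; the picture itself shows the tall pack standing upright.
  - The side network placed the partly hidden low pack 13 mm off in y, at low confidence. The top one agreed with the start to about 8 mm, within its scatter.
  - The side corner fit put the tray 10 mm off in y. I used the top fit, and the margin covers either.

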